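Rinse a brush and put two brushes to soak

TASK

Take the red-handled paint brush from the rest and dip its bristles well down into the open rinse jar, holding on to it, then stand it bristles-down in one of the two steel cups of the soaking stand. Stand the blue-handled brush bristles-down in the other cup; it needs no rinse. Leave both brushes standing freely, keep the jar upright where it is, and do not disturb the tape roll, ink jar and paint tube.

Things in the scene. Friction and masses are not known exactly. Their poses are not given: they have to be found in the camera images.
- brush_rest: Wooden brush rest, fixed, 150 x 116 mm; origin: centre of underside. Two 12 mm thick rails run along its x at y = -50 and +50 mm, tops at z = 28 mm; open between them. The brushes lie across the rails along y, bristles toward -y, at x = -45 and +45 mm; which is where varies. Pairs of 7 mm brass pins (tops z = 36 mm), 30 mm apart, flank each brush on the rails.
- red_brush: Flat paint brush with red handle, about 222 mm long, 18 g. Solid part a bar 16 mm wide (x), 207 mm long (y, -104 to +103), 10 mm thick (z, 0 to 10). Origin at mid-length on its underside, 28 mm above the table at the start. Bristle end at -y, handle end at +y. Balance point at mid-length.
- blue_brush: The same kind of brush with blue handle, about 192 mm long, 18 g: bar 16 mm wide (x), 179 mm long (y, from -90 to +89), 10 mm thick (z). Origin at mid-length on its underside. Bristle end at -y, handle end at +y.
- red_tip (a point): Bristle end of the red brush, centre of the section (104 mm toward -y of its origin, 5 mm up). Axes as the brush.
- blue_tip (a point): Bristle end of the blue brush, centre of the section (90 mm toward -y of its origin, 5 mm up). Axes as the brush.
- rinse_jar: Open translucent white plastic jar (small pail shape), loose, 0.42 kg, 86 mm across, 95 mm tall, clear opening about 58 mm across, inner floor 7 mm above its underside. Origin at the centre of its underside, z up. It stands upright; place varies.
- soak_stand: Soaking stand, fixed: a pale wooden board 85 x 205 x 12 mm carrying two open steel cups at y = +65 and -65 mm, origin at the centre of its underside. Each cup is 37 mm clear inside, inner floor 16 mm and rim 78 mm above the table. A brush put in leans against the rim, up to about 25 degrees.
- cup_left (a point): Centre of the inner floor of the cup at +y of the stand, 16 mm above the table; z up, axes as the stand.
- cup_right (a point): Centre of the inner floor of the cup at -y of the stand, 16 mm above the table; z up, axes as the stand.
- tape_roll: Bystander: roll of masking tape 96 mm across, 25 mm high; origin centre of underside.
- ink_jar: Bystander: small grey-white screw jar with black lid, 46 mm across, 88 mm tall; origin centre of underside.
- paint_tube: Bystander: red and white paint tube 41 x 131 x 26 mm, lying along its y; origin centre of underside.

How it is judged (in metres and radians):
On the way, in this order (a step that is already met when the one before it is completed fails the run):
1. the held red brush's bristle end is at least 30 mm below the rim, inside the rinse jar (z of red_tip in the frame of rinse_jar between 0 and 0.065 m and horizontal distance between red_tip and rinse_jar below 0.036 m and contact force between the fingers and red_brush above 0.5 N), for 0.15 s.
2. the red brush stands bristles-down in a cup (((z of red_tip in the frame of cup_left between -0.005 and 0.025 m and horizontal distance between red_tip and cup_left below 0.022 m and angle between red_brush's own y axis and vertical below 0.524 rad) or (z of red_tip in the frame of cup_right between -0.005 and 0.025 m and horizontal distance between red_tip and cup_right below 0.022 m and angle between red_brush's own y axis and vertical below 0.524 rad))), for 0.2 s.
At the end, for the whole second after the job is handed in: Both brushes stand bristles-down, released and at rest (below 0.15 m/s), one in each steel cup: bristle end within 25 mm above the cup's inner floor and within 22 mm of its centre, brush within 30 degrees of vertical; the rinse jar upright (within 0.15 rad) and within 50 mm of its start ((((z of red_tip in the frame of cup_left between -0.005 and 0.025 m and horizontal distance between red_tip and cup_left below 0.022 m and angle between red_brush's own y axis and vertical below 0.524 rad) and (z of blue_tip in the frame of cup_right between -0.005 and 0.025 m and horizontal distance between blue_tip and cup_right below 0.022 m and angle between blue_brush's own y axis and vertical below 0.524 rad)) or ((z of red_tip in the frame of cup_right between -0.005 and 0.025 m and horizontal distance between red_tip and cup_right below 0.022 m and angle between red_brush's own y axis and vertical below 0.524 rad) and (z of blue_tip in the frame of cup_left between -0.005 and 0.025 m and horizontal distance between blue_tip and cup_left below 0.022 m and angle between blue_brush's own y axis and vertical below 0.524 rad))) and linear speed of each of red_brush, blue_brush below 0.15 m/s and angle between rinse_jar's own z axis and vertical below 0.15 rad and distance of rinse_jar from where it was at the start of the episode below 0.05 m); the robot touches nothing.
It fails at once if the rinse jar is tipped by more than 0.4 rad (angle between rinse_jar's own z axis and vertical above 0.4 rad).
It fails at once if the tape roll is moved by more than 30 mm (distance of tape_roll from where it was at the start of the episode above 0.03 m).
It fails at once if the ink jar is moved by more than 30 mm (distance of ink_jar from where it was at the start of the episode above 0.03 m).
It fails at once if the paint tube is moved by more than 30 mm (distance of paint_tube from where it was at the start of the episode above 0.03 m).
It also fails if it takes over 69 s, if anything falls off the work surface, if the arm or the gripper's body presses on something with over 40 N, if the wrist force passes 120 N, or if a joint passes its speed limit or range.

ROBOT

A 6-joint arm with a two-finger parallel gripper is mounted at the origin on the work surface; the furniture and walls round the work are solid. World frame = base frame: x ahead of the robot, y to its left, z up, the work surface at z = 0. Lengths are in mm, angles in degrees, forces in N, time in s.
With the tool pointing down it reaches from about 275 to 775 mm from the base axis. Payload 14.6 kg.
Tool frame: the origin (TCP) lies on the centre line of the jaws, within the pads' length; the fingertips stand 8 mm ahead of it and the grasp point (between the pads) lies 11 mm behind it; z points along the fingers, y is the line along which they close (so a half turn about z gives the same grasp; the last joint's range is limited). The gripper opens to 85 mm and grips with 20 to 120 N. Pads are 22 mm wide; open, the fingers measure 114 mm over their backs; the gripper's body (76 mm by 85 mm) begins 54 mm behind the grasp point. The pads swing forward as they close: fully open they stand 13 mm farther back than shut.
Start: joints at [-73.7, 15.075, -2.767, 72.158, 0, 81.102], TCP at [223.518, -475.045, 239.278] pointing down, gripper open.
Joint ranges: [-151.79, 151.79], [-50.71, 97.33], [-67.44, 78.34], [-121.81, 120.89], [-77.56, 73.72], [-180, 180]. Speed limits (degrees/s): [108.29, 108.29, 147.25, 159.86, 180, 180].

INTERFACE

Orientations are given as a 3x3 rotation matrix whose columns are the frame's x, y, z axes.
In Python, from cell import ctrl gives the robot as it stands.
- The arm moves only by the shell command python3 steer.py 'ROWS'. ROWS is rows parted by semicolons, their numbers by spaces, 1 to 5 of them, each of 5 numbers: the opening from 0.0 (shut) to 1.0 (fully open), then dx, dy, dz in mm, then a turn about the tool's z in degrees; each row shifts and turns the commanded pose from where the row before left it, along the tool's axes as they then stand; what a row does not reach is not made up. A row lasts 1/10 s, in which the tool goes at most 50 mm and 8.59 degrees, less where a joint would pass 70% of its speed; a pose out of reach is approached as far as the arm can. The fingers move at their own pace and stop on an object; the grip force is fixed at half the most. Time passes only in rows, so rows that do not move let the fingers close. It prints the time, the measured TCP pose, the force, the opening and the grip force at its end.
- ctrl.observe(): the state, without advancing time (a new reading comes with each control period).
- ctrl.get_image(name): name is "scene" or "top" or "wrist"; returns the picture (420x560x3 uint8, red, green, blue); there is no depth.
- ctrl.calibration(name): a dict with "camera_matrix" (3x3 intrinsics, pixels), "k1" (the pictures are not rectified: a ray, as slopes to the right and down, at radius r is drawn at 1 + k1 r^2 times it, then the intrinsics apply), "world_to_cam" (4x4, takes a point from world to camera coordinates). Camera axes: x right, y down, z forward; pixel columns grow to the right and rows downward; lengths in mm; the calibration is good to about 2 mm. A picture is of the moment at which its call begins: read the wrist's pose just before it. calibration takes no time and is no camera call; for the wrist camera it gives the pose at the moment of the call.
- ctrl.hand_in(): hands the job in; it is judged then, once.
The state is a dict: "t": time; "qpos": joint angles; "qd": joint speeds; "joint_efforts": joint torques, N m; "position": TCP position; "eef_rot": TCP orientation; "force": force on the tool from outside, world axes, zero at the start; "wrist_torque": the same for the moment, N m; "gripper_width": opening from 0.0 (shut) to 1.0 (fully open); "grip_force": force on a finger pad.
Only numpy, scipy, OpenCV 4.12 (cv2) and the standard library are available. Lean on these libraries where they do the work, as an engineer would, in place of code of your own. Each camera call takes 0.05 s, during which the arm holds its last target. There are 200 camera calls.

## Working session

There is one attempt and no reset: what is moved stays moved. The work goes in short steps, Python scripts to look and compute and a shell command to move; the robot and the scene stay as the last step left them, time stands still between calls to the robot, and variables do not carry over. Pictures are saved under pics/ and viewed, at most 10 in all, crops included, and the job is handed in when it is done.

```bash
ls; mkdir -p pics; python3 - <<'E'
from cell import ctrl
import cv2,numpy as np
for n in("scene","top"):
    im=ctrl.get_image(n);cv2.imwrite(f"pics/{n}0.png",im[:,:,::-1])
    c=ctrl.calibration(n);print(n,c)
print(ctrl.observe())
E
```

```text
cell.py
pics
steer.py
scene {'camera_matrix': array([[416.86487224,   0.        , 277.71449956],
       [  0.        , 416.86487224, 217.39740713],
       [  0.        ,   0.        ,   1.        ]]), 'k1': -0.0029076741446399613, 'world_to_cam': array([[-7.51336724e-01, -6.59835466e-01, -1.05016822e-02,
         4.76474174e+02],
       [-3.94230047e-01,  4.61547268e-01, -7.94705473e-01,
         3.09635224e+02],
       [ 5.29221879e-01, -5.92951328e-01, -6.06904379e-01,
         9.68740627e+02],
       [ 0.00000000e+00,  0.00000000e+00,  0.00000000e+00,
         1.00000000e+00]])}
top {'camera_matrix': array([[423.81750749,   0.        , 277.58281078],
       [  0.        , 423.81750749, 215.45604936],
       [  0.        ,   0.        ,   1.        ]]), 'k1': 0.017522337561730907, 'world_to_cam': array([[ 4.20956725e-03, -9.99988932e-01,  2.10139741e-03,
        -3.15178655e+01],
       [-9.99038993e-01, -4.29723042e-03, -4.36190856e-02,
         6.08685145e+02],
       [ 4.36276330e-02, -1.91576047e-03, -9.99046025e-01,
         1.13971380e+03],
       [ 0.00000000e+00,  0.0000000
[... 220 characters left out ...]
228353,  0.1753775 , -0.00959341, -0.06906171,
       -0.05796869]), 'joint_efforts': array([ 2.34185616e-03, -6.38579321e+01,  3.85066795e+01,  1.00935882e-02,
       -1.89403167e-04,  1.50840526e-05]), 'position': array([ 223.45802353, -474.83951822,  238.88362421]), 'eef_rot': array([[ 9.04834142e-01,  4.25764153e-01, -2.47361316e-04],
       [ 4.25764200e-01, -9.04833739e-01,  8.66237699e-04],
       [ 1.44992096e-04, -8.89119038e-04, -9.99999594e-01]]), 'force': array([-0.03543035,  0.64107575,  0.20248285]), 'wrist_torque': array([ 0.0192809 , -0.05102266,  0.00554519]), 'grip_force': 0.0, 'gripper_width': 0.9980369124030615}
```
View pics/top0.png

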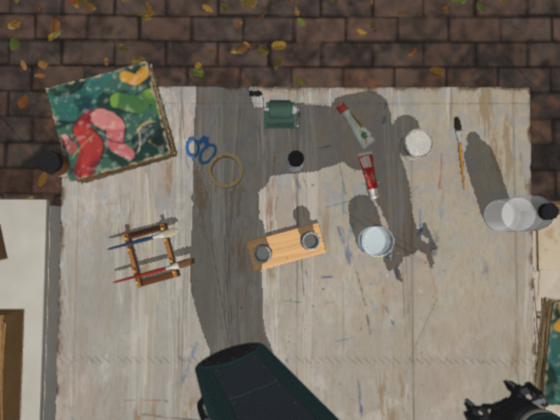

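View pics/scene0.png

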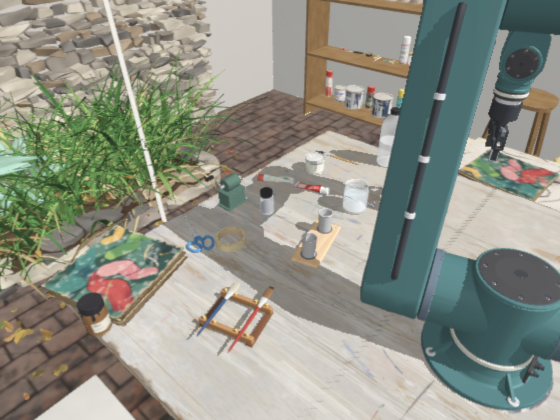

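The top view shows the rest at about (150,255), with blue brush at (140,240) and red at (153,272). The stand is at (287,247) with cups at (263,253) and (311,240). The rinse jar is at (376,241), the paint tube at (369,176), the tape roll probably at (226,170) and the ink jar at (296,158). I'll zoom in next.

```bash
python3 - <<'E'
import cv2,numpy as np
a=cv2.imread("pics/top0.png")
c1=cv2.resize(a[215:295,95:215],None,fx=6,fy=6,interpolation=cv2.INTER_CUBIC)[:, :]
c1=cv2.resize(c1,(600,400))
c2=cv2.resize(a[215:275,240:400],(800,300),interpolation=cv2.INTER_CUBIC)
out=np.zeros((600,800,3),np.uint8)
out[:300,:450]=cv2.resize(c1,(450,300)); out[300:]=c2
b=cv2.imread("pics/scene0.png")
out[:300,450:]=cv2.resize(b[280:360,190:283],(350,300),interpolation=cv2.INTER_CUBIC)
cv2.imwrite("pics/crop1.png",out)
E
```

View pics/crop1.png

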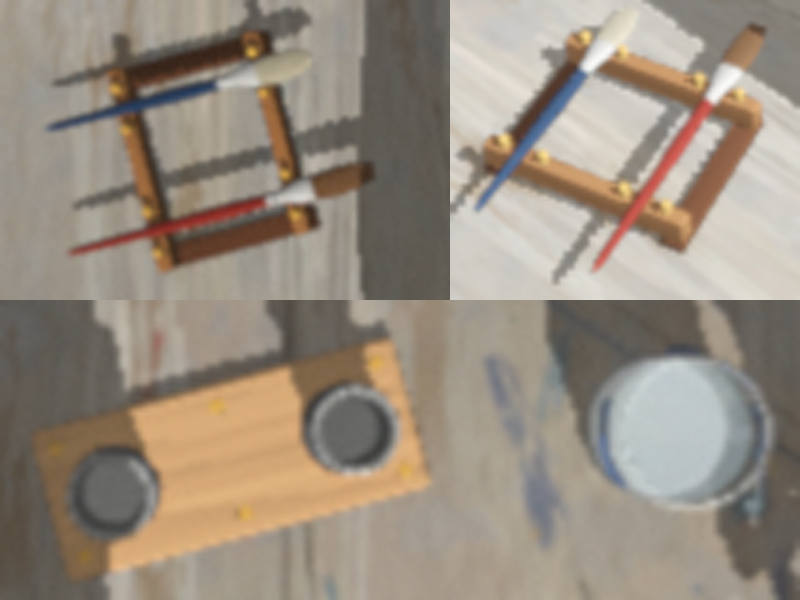

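```bash
cat > h.py <<'E'
import numpy as np,cv2
from cell import ctrl
def pt(n,uv,z,c=None):
    c=c or ctrl.calibration(n);K=c["camera_matrix"];T=c["world_to_cam"]
    m=[(uv[0]-K[0,2])/K[0,0],(uv[1]-K[1,2])/K[1,1]];p=np.array(m)
    for _ in range(5):p=np.array(m)/(1+c["k1"]*(p@p))
    R=T[:3,:3];o=-R.T@T[:3,3];d=R.T@np.array([*p,1]);return o+d*(z-o[2])/d[2]
def proj(n,P,c=None):
    c=c or ctrl.calibration(n);K=c["camera_matrix"];T=c["world_to_cam"]
    q=T[:3,:3]@np.asarray(P,float)+T[:3,3];s=q[:2]/q[2];s=s*(1+c["k1"]*(s@s))
    return s*K[0,0]+K[:2,2]
E
python3 - <<'E'
from h import *
np.set_printoptions(precision=1,suppress=True)
f=lambda l,z:np.array([pt("top",p,z)[:2] for p in l])
pins=np.array([(117,80),(128,125),(148,207),(160,257),(253,42),(264,90),(285,173),(299,216)])/3.75+[95,215]
P=f(pins,36);print("pins",P, "centre",P.mean(0))
c=P.mean(0);d=(P[:4].mean(0)-P[4:].mean(0));print("rest y axis",d,np.degrees(np.arctan2(d[1],d[0])))
print("red tip/handle",f([(194.2,260.9),(114.2,282.2)],33));print("blue",f([(178.2,231.5),(108.3,249.1)],33))
B=f([(247,241),(318,223),(326,252),(255,271)],12);print("board",B,B.mean(0))
C=f([(262.4,253.6),(310,240.6)],78);print("cups",C,C.mean(0),C[0]-C[1],np.linalg.norm(C[0]-C[1]))
print("jar",f([(376,241)],95))
print("tape,ink,tube",f([(226,170)],25),f([(296,158)],88),f([(369,176)],20))
for n,z in((C[0],78),(C[1],78),):print(proj("scene",[*n,z]))
print(proj("scene",[*f([(376,241)],95)[0],95]),[proj("scene",[*p,36]) for p in P[[0,3,4,7]]])
E
```

```text
pins [[550.6 372.5]
 [518.9 364.2]
 [461.3 348.9]
 [426.3 339.8]
 [577.9 277.1]
 [544.  268.8]
 [485.5 253. ]
 [455.3 242.7]] centre [502.5 308.4]
rest y axis [-26.4  96. ] 105.35681922925998
red tip/handle [[486.1 192.2]
 [429.3 402.6]]
blue [[564.  235.9]
 [516.6 420.2]]
board [[ 539.1   53.8]
 [ 588.8 -139. ]
 [ 510.2 -160.7]
 [ 458.1   31.6]] [524.  -53.6]
cups [[ 508.2    9.6]
 [ 541.9 -112.1]] [525.  -51.2] [-33.7 121.7] 126.28854896767484
jar [[ 541.9 -277. ]]
tape,ink,tube [[730.7 111.1]] [[752.9 -75.3]] [[ 716.8 -276.6]]
[308.5 235.6]
[324.3 211.6]
[354.6 184.5] [array([202.6, 314. ]), array([248.4, 333.2]), array([223.7, 286.7]), array([267.3, 302.7])]
```

The top view and the scene view agree. The rest yaw is about 15.2° and the stand about 15.5°. I'll align the tool's y with the brush width, then go and hover over the red handle.

```bash
r='1 0 0 0 -8;1 0 0 0 -8;1 0 0 0 -8;1 0 0 0 -8;1 0 0 0 -8'; 
python3 steer.py '1 0 0 0 -8;1 0 0 0 -8;1 0 0 0 -8;1 0 0 0 -8;1 0 0 0 -8' >/dev/null
python3 steer.py '1 0 0 0 -8;1 0 0 0 -8;1 0 0 0 -8;1 0 0 0 -8;1 0 0 0 -8'
python3 steer.py '1 30 17 0 0;1 30 17 0 0;1 30 17 0 0;1 30 17 0 0;1 30 17 0 0'
```

```text
t: 1.1
position: [223.5, -474.9, 239.0]
eef_rot: [[-0.268, 0.964, -0.0], [0.964, 0.268, 0.001], [0.001, 0.0, -1.0]]
force: [0.5, 0.3, -0.6]
gripper_width: 0.998
grip_force: 0.0
t: 1.6
position: [266.2, -306.6, 239.1]
eef_rot: [[-0.262, 0.965, -0.0], [0.965, 0.262, 0.0], [0.0, -0.0, -1.0]]
force: [0.7, 0.2, 0.8]
gripper_width: 0.997
grip_force: 0.0
```

```bash
python3 steer.py '1 30 17 0 0;1 30 17 0 0;1 30 17 0 0;1 30 17 0 0;1 30 17 0 0' >/dev/null
python3 steer.py '1 30 17 0 0;1 30 17 0 0;1 30 17 0 0;1 30 17 0 0;1 30 17 0 0' >/dev/null
python3 steer.py '1 30 17 0 0;1 30 17 0 0;1 30 17 0 0;1 30 17 0 0;1 30 17 0 0' >/dev/null
python3 steer.py '1 30 17 20 0;1 30 17 20 0;1 30 17 20 0;1 30 17 20 0;1 30 17 20 0' >/dev/null
python3 steer.py '1 5 4 0 0;1 0 0 0 0;1 0 0 0 0'
python3 - <<'E'
from h import *
c=ctrl.calibration("wrist");im=ctrl.get_image("wrist");cv2.imwrite("pics/w1.png",im[:,:,::-1])
np.save("w1.npy",c,allow_pickle=True)
E
```

```text
t: 3.9
position: [439.5, 365.4, 139.8]
eef_rot: [[-0.262, 0.965, 0.0], [0.965, 0.262, -0.0], [-0.0, 0.0, -1.0]]
force: [0.4, 0.1, -0.0]
gripper_width: 1.001
grip_force: 0.0
```

View pics/w1.png

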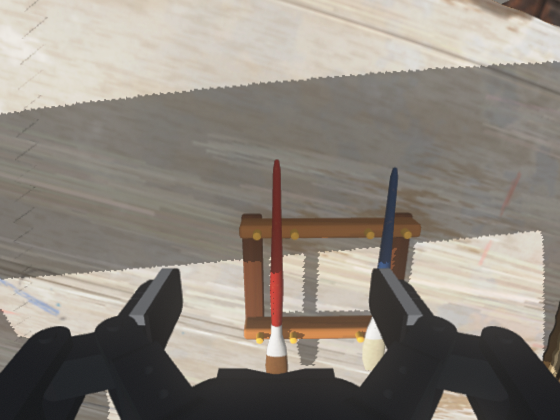

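The wrist view shows the red brush at column 277, parallel to the jaw plane and centred. Its handle end is at (277,160) and the pins at (257,236)/(295,236). Next I'll compute the offsets from these.

```bash
python3 - <<'E'
from h import *
np.set_printoptions(precision=1,suppress=True)
c=np.load("w1.npy",allow_pickle=True).item()
f=lambda u,v,z:pt("wrist",(u,v),z,c)[:2]
P=np.array([f(257,236,36),f(295,236,36),f(371,235,36),f(408,235,36)]);print(P,P.mean(0))
P2=np.array([f(260,341,36),f(294,341,36)]);print(P2,P2.mean(0),P[:2].mean(0)-P2.mean(0))
R=np.array([[-.262,.965],[.965,.262]])
t=np.array([439.5,365.4])
for n,p in(("tip",f(277,160,33)),("ferr",f(277,330,33)),("railpins",P[:2].mean(0)),("bluemid",P[2:].mean(0)),("bluetip",f(394,168,33))):print(n,p,R.T@(p-t))
E
```

```text
[[429.8 343. ]
 [458.7 350.9]
 [516.6 367.4]
 [545.4 375.1]] [487.7 359.1]
[[457.1 246.1]
 [486.2 254.1]] [471.7 250.1] [-27.4  96.9]
tip [429.4 404.5] [40.4  0.5]
ferr [469.2 259.3] [-110.2    0.8]
railpins [444.3 346.9] [-19.1  -0.2]
bluemid [531.  371.3] [-18.3  89.9]
bluetip [516.  422.2] [34.7 88.7]
```

```bash
python3 steer.py '1 5 0 20 0;1 0 0 25 0;1 0 0 25 0;1 0 0 25 0;1 0 0 23 0' >/dev/null
python3 steer.py '1 0 0 0 0;1 0 0 0 0;0 0 0 0 0;0 0 0 0 0;0 0 0 0 0'
python3 steer.py '0 0 0 0 0;0 0 0 0 0;0 0 0 0 0;0 0 0 0 0;0 0 0 0 0'
python3 steer.py '0 0 0 -20 0;0 0 0 -20 0;0 0 0 -20 0;0 0 0 -30 0;0 0 0 -30 0' > /dev/null
python3 steer.py '0 0 0 -30 0;0 0 0 -30 0;0 0 0 0 0;0 0 0 0 0;0 0 0 0 0'
python3 - <<'E'
from h import *
a=ctrl.get_image("scene")[200:420,120:400,::-1];b=ctrl.get_image("wrist")[:,:,::-1]
cv2.imwrite("pics/w2.png",np.hstack([cv2.resize(b,(400,300)),cv2.resize(a,(400,300))]))
E
```

```text
t: 4.95
position: [438.7, 371.0, 22.2]
eef_rot: [[-0.262, 0.965, 0.001], [0.965, 0.262, 0.001], [0.0, 0.001, -1.0]]
force: [-0.2, -0.8, -0.6]
gripper_width: 0.518
grip_force: 0.0
t: 5.45
position: [438.3, 370.9, 21.4]
eef_rot: [[-0.262, 0.965, 0.0], [0.965, 0.262, 0.0], [0.0, 0.0, -1.0]]
force: [-1.5, -0.7, 5.9]
gripper_width: 0.162
grip_force: 58.5
t: 6.45
position: [437.9, 370.6, 200.2]
eef_rot: [[-0.262, 0.965, -0.001], [0.965, 0.262, -0.001], [-0.0, -0.002, -1.0]]
force: [-0.5, -0.8, -1.5]
gripper_width: 0.162
grip_force: 58.5
```

View pics/w2.png

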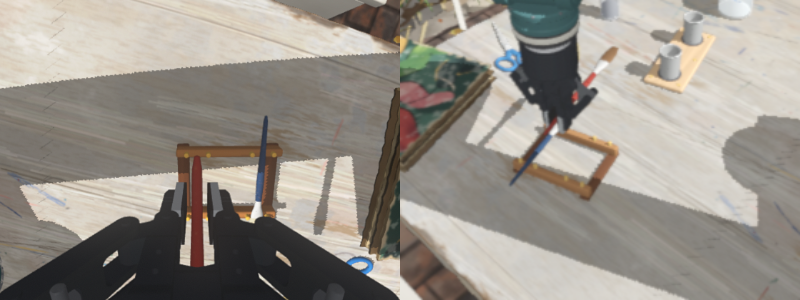

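The brush is held but stays horizontal, so the grip friction is holding it. I'll test a loosened grip just above the rest, where a drop does no harm.

```bash
python3 steer.py '0 0 0 30 0;0 0 0 30 0;0 0 0 30 0;0 0 0 30 0;0 0 0 20 0' > /dev/null
for i in 1; do python3 steer.py '0.1 0 0 0 0;0.1 0 0 0 0;0.12 0 0 0 0;0.12 0 0 0 0'|egrep 'posi|grip'; done
python3 steer.py '0.14 0 0 0 0;0.14 0 0 0 0'|egrep 'posi|grip'
python3 steer.py '0.15 0 0 0 0;0.15 0 0 0 0'|egrep 'posi|grip'
python3 steer.py '0.155 0 0 0 0;0.155 0 0 0 0'|egrep 'posi|grip'
python3 steer.py '0.158 0 0 0 0;0.158 0 0 0 0'|egrep 'posi|grip'
```

```text
position: [438.8, 371.2, 62.3]
gripper_width: 0.161
grip_force: 58.5
position: [438.5, 371.0, 61.7]
gripper_width: 0.159
grip_force: 58.5
position: [438.3, 370.9, 61.4]
gripper_width: 0.162
grip_force: 58.5
position: [438.2, 370.8, 61.3]
gripper_width: 0.163
grip_force: 58.5
position: [438.3, 370.8, 61.3]
gripper_width: 0.163
grip_force: 58.5
```

Loosening won't give a controlled pivot, because the force stays full until the fingers open. Instead I'll pivot the brush in the jaws by pressing the handle stub on the fixed left cup's rim. After that I'll use the board edge as a wall for the tip.

```bash
python3 steer.py '0 0 0 -30 0;0 0 0 -30 0;0 0 0 -30 0;0 0 0 -30 0;0 0 0 -20 0' > /dev/null
python3 steer.py '0 0 0 0 -8;0 0 0 0 -8;0 0 0 0 -8;0 0 0 0 -8;0 0 0 0 -8' > /dev/null
python3 steer.py '0 0 0 0 -8;0 0 0 0 -8;0 0 0 0 -8;0 0 0 0 -8;0 0 0 0 -3'
python3 steer.py '0 -10 -33 0 0;0 -10 -33 0 0;0 -10 -33 0 0;0 -10 -33 0 0;0 -10 -33 0 0' > /dev/null
python3 steer.py '0 -10 -33 0 0;0 -10 -33 0 0;0 -10 -33 0 0;0 -10 -33 0 0;0 -10 -33 0 0' > /dev/null
python3 steer.py '0 -14 -31 0 0;0 0 0 0 0;0 0 0 0 0'
python3 - <<'E'
from h import *
np.set_printoptions(precision=1,suppress=True)
c=ctrl.calibration("wrist");np.save("w3.npy",c,allow_pickle=True)
b=ctrl.get_image("wrist")[:,:,::-1]
cv2.imwrite("pics/w3.png",b)
for k in((508.2,9.6),(541.9,-112.1)):print(proj("wrist",[*k,78],c))
E
```

```text
t: 9.75
position: [438.2, 370.8, 201.3]
eef_rot: [[-1.0, -0.009, -0.0], [-0.009, 1.0, -0.0], [0.0, -0.0, -1.0]]
force: [0.5, -0.5, 0.0]
gripper_width: 0.165
grip_force: 58.6
t: 11.05
position: [553.5, 9.8, 201.1]
eef_rot: [[-1.0, -0.002, -0.0], [-0.002, 1.0, 0.0], [0.0, 0.0, -1.0]]
force: [-0.9, 0.3, -0.4]
gripper_width: 0.163
grip_force: 58.6
[274.1 150.7]
[126.7 192. ]
```

View pics/w3.png

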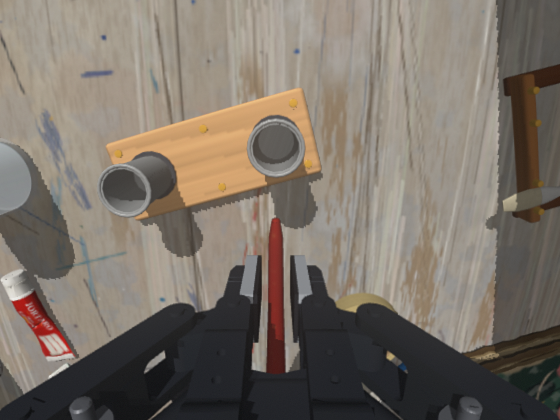

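The left cup rim is at (276,148), the right rim at (127,188), and the red handle end at (276,220), in line with the left cup. Next I'll refine the cup positions and press.

```bash
python3 - <<'E'
from h import *
np.set_printoptions(precision=1,suppress=True)
c=np.load("w3.npy",allow_pickle=True).item()
for uv,z in(((276,148),78),((127,188),78),((276,120),78),((276,176),78),((276,220),195+17)):print(pt("wrist",uv,z,c))
E
python3 steer.py '0 0 0 30 0;0 0 0 30 0;0 0 0 30 0;0 0 0 20 0;0 0 0 13 0'|grep -E 'pos|force'
python3 steer.py '0 0 0 1 0;0 0 0 2 0;0 0 0 2 0;0 0 0 2 0;0 0 0 0 0'|grep -E 'pos|force'
```

```text
[506.1  11.1  78. ]
[ 538.5 -111.4   78. ]
[484.7  11.   78. ]
[528.4  11.2  78. ]
[519.1  10.8 212. ]
position: [552.4, 11.6, 76.9]
force: [0.7, 0.4, 0.1]
grip_force: 58.6
position: [553.6, 10.3, 71.5]
force: [0.6, 0.6, 0.5]
grip_force: 58.7
```

```bash
python3 steer.py '0 3 0 0 0;0 0 0 2 0;0 0 0 2 0;0 0 0 0 0'|grep -E 'pos|force'
python3 steer.py '0 0 0 2 0;0 0 0 2 0;0 0 0 0 0'|grep -E 'pos|force'
python3 steer.py '0 0 0 2 0;0 0 0 1 0;0 0 0 0 0'|grep -E 'pos|force'
python3 - <<'E'
from h import *
a=ctrl.get_image("scene")[120:300,220:400,::-1];b=ctrl.get_image("wrist")[:,:,::-1]
cv2.imwrite("pics/w4.png",np.hstack([cv2.resize(b,(400,400)),cv2.resize(a,(400,400))]))
E
```

```text
position: [550.9, 10.0, 68.3]
force: [-4.6, -0.4, 16.9]
grip_force: 62.0
position: [551.6, 10.1, 64.7]
force: [-2.2, 1.1, 19.7]
grip_force: 65.8
position: [552.0, 10.1, 61.9]
force: [-0.5, 0.6, 21.4]
grip_force: 68.7
```

View pics/w4.png

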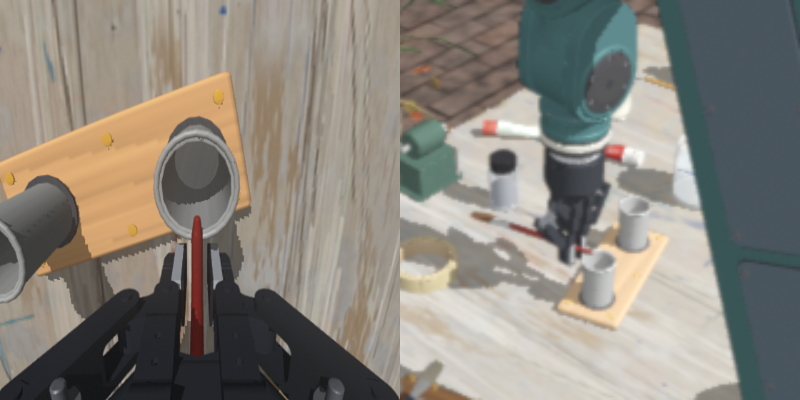

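Force is steady at about 20 N while pressing, so the brush is pivoting, by roughly 20° so far. I'll go back over the left cup to its robot side and use its outer wall to push the tip under the gripper.

```bash
python3 steer.py '0 0 0 -20 0;0 0 0 -25 0;0 0 0 -25 0;0 0 0 -25 0;0 0 0 -25 0' >/dev/null
python3 steer.py '0 30 0 0 0;0 30 0 0 0;0 30 0 0 0;0 30 0 0 0;0 30 0 0 0' >/dev/null
python3 steer.py '0 30 0 0 0;0 30 0 0 0;0 24 0 0 0;0 0 0 0 0;0 0 0 0 0'
python3 - <<'E'
from h import *
np.set_printoptions(precision=1,suppress=True)
a=ctrl.get_image("scene");t=ctrl.get_image("top")
g=ctrl.observe()["position"]
for th in(10,15,20,25,30):
    P=[g[0]+176*np.cos(np.radians(th)),g[1],g[2]+11-176*np.sin(np.radians(th))];print(th,proj("scene",P),proj("top",P))
A=cv2.resize(a[100:300,230:430,::-1],(400,400),interpolation=cv2.INTER_CUBIC)
B=cv2.resize(t[180:380,180:380,::-1],(400,400),interpolation=cv2.INTER_CUBIC)
cv2.imwrite("pics/w5.png",np.hstack([A,B]))
E
```

```text
t: 14.7
position: [316.8, 9.3, 180.6]
eef_rot: [[-1.0, -0.003, 0.001], [-0.003, 1.0, -0.0], [-0.001, -0.0, -1.0]]
force: [0.3, -0.6, 0.6]
gripper_width: 0.164
grip_force: 65.9
10 [314.8 214.7] [261.3 262.7]
15 [315.5 219.6] [261.5 263.6]
20 [316.6 224.5] [261.7 265.1]
25 [318.1 229.4] [261.9 267.1]
30 [319.9 234.3] [262.1 269.5]
```

View pics/w5.png

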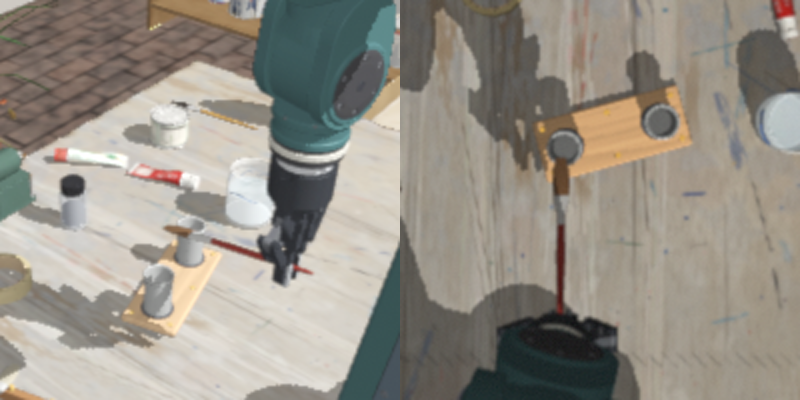

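Brush tilt is about 12°, with the visible tip at full-frame (314,215). I'll back off, descend beside the cup wall, and push along an arc about the tip.

```bash
python3 steer.py '0 13 0 0 0;0 0 0 30 0;0 0 0 30 0;0 0 0 30 0;0 0 0 24 0' | grep -E 'pos|force'
python3 steer.py '0 0 0 0 0;0 -4 0 0 0;0 -4 0 0 0;0 -3 0 0 0;0 0 0 0 0'| grep -E 'pos|force'
```

```text
position: [302.7, 9.5, 65.0]
force: [-0.3, -0.2, -0.4]
grip_force: 66.0
position: [309.2, 10.2, 65.8]
force: [-28.6, -1.3, 5.7]
grip_force: 66.5
```

```bash
python3 steer.py '0 0 0 -12 0;0 -2 0 -12 0;0 -6 0 -14 0;0 -6 0 -14 0;0 0 0 0 0'| grep -E 'pos|force'
```

```text
position: [328.1, 9.6, 120.2]
force: [-10.0, -0.4, 2.5]
grip_force: 66.2
```

```bash
python3 - <<'E'
from h import *
print(ctrl.observe()["force"])
a=ctrl.get_image("scene")
cv2.imwrite("pics/w6.png",cv2.resize(a[100:300,230:430,::-1],(400,400),interpolation=cv2.INTER_CUBIC))
E
```

```text
[-9.98877793 -0.37598349  2.50145915]
```

View pics/w6.png

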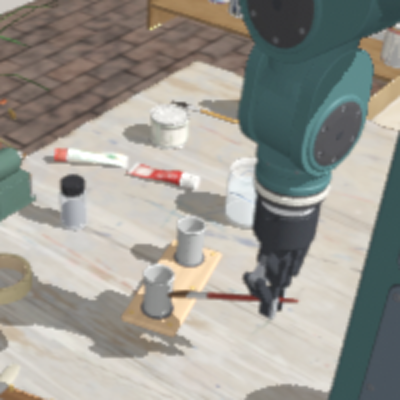

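The tip sits against the left cup's wall at crop (172,294), and the tilt has grown to about 28°. The method works, so I'll continue the arc.

```bash
python3 steer.py '0 -9 0 -16 0;0 -9 0 -15 0;0 -11 0 -11 0;0 -11 0 -11 0;0 0 0 0 0'| grep -E 'pos|force'
python3 steer.py '0 -12 0 -9 0;0 -13 0 -8 0;0 -14 0 -7 0;0 -14 0 -6 0;0 0 0 0 0'| grep -E 'pos|force'
python3 steer.py '0 -14 0 -4 0;0 -14 0 -4 0;0 -10 0 -1 0;0 -8 0 -1 0;0 0 0 0 0'| grep -E 'pos|force'
```

```text
position: [369.6, 9.4, 173.4]
force: [-4.7, 0.2, 1.4]
grip_force: 66.3
position: [422.6, 9.7, 202.4]
force: [-0.7, -0.6, 0.8]
grip_force: 68.8
position: [467.7, 9.9, 211.2]
force: [-3.6, -0.0, 1.3]
grip_force: 70.9
```

```bash
python3 - <<'E'
from h import *
np.set_printoptions(precision=1,suppress=True)
g=ctrl.observe()["position"]
a=ctrl.get_image("scene");t=ctrl.get_image("top")
for th in(60,70,80,90):
    P=[g[0]+176*np.cos(np.radians(th)),g[1],g[2]+11-176*np.sin(np.radians(th))];print(th,proj("scene",P)*2-[460,200])
cv2.imwrite("pics/w7.png",cv2.resize(a[100:300,230:430,::-1],(400,400),interpolation=cv2.INTER_CUBIC))
E
```

```text
60 [130.9 262.1]
70 [145.6 276.9]
80 [161.6 289.8]
90 [178.6 300.5]
```

View pics/w7.png

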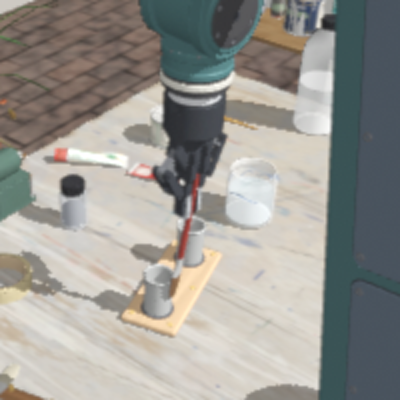

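The red brush is now near vertical, about 85°, with the tip at crop (176,293). I've viewed 10 pictures, so from here I measure numerically. Next is the rinse.

```bash
python3 steer.py '0 6 0 0 0;0 0 0 -20 0;0 0 0 -25 0;0 0 0 -25 0;0 0 0 -20 0'| grep -E 'pos'
python3 steer.py '0 -7 -30 0 0;0 -7 -30 0 0;0 -7 -30 0 0;0 -7 -30 0 0;0 -7 -30 0 0' >/dev/null
python3 steer.py '0 -7 -30 0 0;0 -7 -30 0 0;0 -7 -30 0 0;0 -10 -30 0 0;0 0 -17 0 0' >/dev/null
python3 steer.py '0 0 0 0 0;0 0 0 0 0'| grep -E 'pos|force|rot'
python3 - <<'E'
from h import *
np.set_printoptions(precision=1,suppress=True)
g=ctrl.observe()["position"]
im=ctrl.get_image("scene");c=ctrl.calibration("scene")
# red/brown handle line: strongly red pixels near gripper
hsv=cv2.cvtColor(im,cv2.COLOR_RGB2HSV)
m=(((hsv[...,0]<8)|(hsv[...,0]>172))&(hsv[...,1]>130)&(hsv[...,2]>50))
p0=proj("scene",[g[0],g[1],g[2]+30]);p1=proj("scene",[g[0]+13,g[1],g[2]-165])
print("pred",p0,p1)
ys,xs=np.nonzero(m);k=(abs(xs-p0[0])<50)&(ys>p0[1]-20)&(ys<p1[1]+20)
for y in range(int(p0[1]),int(p1[1])+10,4):
    x=xs[k&(ys==y)]; print(y,x.min() if len(x) else None,x.max() if len(x) else None, end=' | ')
E
```

```text
position: [461.3, 9.9, 302.9]
position: [528.1, -276.3, 301.4]
eef_rot: [[-1.0, -0.003, 0.0], [-0.003, 1.0, 0.0], [-0.0, 0.0, -1.0]]
force: [0.7, 0.1, -1.9]
grip_force: 70.4
pred [366.7 117.8] [356.  173.8]
117 None None | 121 None None | 125 None None | 129 None None | 133 None None | 137 None None | 141 None None | 145 None None | 149 None None | 153 None None | 157 None None | 161 None None | 165 None None | 169 None None | 173 None None | 177 None None | 181 None None |
```

```bash
python3 steer.py '0 0 0 20 0;0 0 0 20 0;0 0 0 10 0;0 0 0 5 0;0 0 0 0 0'| grep -E 'pos|force'
python3 steer.py '0 0 0 8 0;0 0 0 8 0;0 0 0 8 0;0 0 0 8 0;0 0 0 0 0'| grep -E 'pos|force'
python3 steer.py '0 0 0 8 0;0 0 0 8 0;0 0 0 0 0;0 0 0 0 0;0 0 0 0 0'| grep -E 'pos|force'
python3 - <<'E'
from h import *
cv2.imwrite("pics/s8.png",ctrl.get_image("scene")[:,:,::-1]);cv2.imwrite("pics/t8.png",ctrl.get_image("top")[:,:,::-1])
E
```

```text
position: [528.4, -276.3, 246.4]
force: [-0.3, -0.0, -0.1]
grip_force: 70.4
position: [528.1, -276.6, 213.0]
force: [-0.2, -1.4, 0.1]
grip_force: 70.4
position: [528.6, -276.9, 198.5]
force: [0.3, -0.0, 0.0]
grip_force: 70.4
```

```bash
python3 steer.py '0 0 0 5 0;0 0 0 4 0;0 0 0 0 0;0 0 0 0 0;0 0 0 0 0'| grep -E '^t|pos|force'
python3 - <<'E'
from h import *
np.set_printoptions(precision=1,suppress=True)
im=cv2.imread("pics/w7.png");im=cv2.resize(im,(200,200),interpolation=cv2.INTER_AREA).astype(int)
d=im[...,2]-im[...,:2].max(2)
for y in range(80,152,4):
    r=d[y,80:110];x=r.argmax()+80
    print(y+100,x+230,r.max(),im[y,x],end=' | ')
c=ctrl.calibration("scene");g=np.array([467.7,9.9,222.2])
for th in(80,85,90):
    a=np.array([np.cos(np.radians(th)),0,-np.sin(np.radians(th))]);print(th,[proj("scene",g+s*a,c) for s in(-29,30,60,100,140,176)])
E
```

```text
t: 21.8
position: [528.6, -276.9, 189.4]
force: [0.3, 0.1, -0.7]
grip_force: 70.4
180 310 5 [203 209 214] | 184 339 6 [203 212 218] | 188 328 55 [ 71  72 127] | 192 328 75 [ 66  70 145] | 196 327 83 [ 62  68 151] | 200 326 58 [ 89  91 149] | 204 326 57 [ 77  79 136] | 208 325 39 [141 143 182] | 212 324 78 [ 78  84 162] | 216 322 78 [ 58  63 141] | 220 322 84 [ 68  76 160] | 224 321 83 [ 64  69 152] | 228 320 70 [ 71  76 146] | 232 332 30 [181 218 248] | 236 323 30 [179 217 247] | 240 318 34 [ 87 118 152] | 244 317 32 [ 93 124 156] | 248 325 31 [181 219 250] | 80 [array([325. , 190.8]), array([320.5, 207.8]), array([318.4, 215.9]), array([315.7, 226.4]), array([313.1, 236.3]), array([310.8, 244.9])]
85 [array([324.2, 190.3]), array([321.3, 208.2]), array([319.9, 216.9]), array([318.2, 228. ]), array([316.5, 238.6]), array([315. , 247.7])]
90 [array([323.4, 189.9]), array([322.1, 208.7]), array([321.5, 217.7]), array([320.7, 229.4]), array([320. , 240.6]), array([319.3, 250.2])]
```

The rinse dip had no contact forces, and the tip was about 25 mm above the jar's base. Next I'll stand the red brush in the right cup.

```bash
python3 steer.py '0 0 0 -25 0;0 0 0 -25 0;0 0 0 -25 0;0 0 0 -25 0;0 0 0 -12 0'| grep -E 'pos'
python3 steer.py '0 0 30 0 0;0 0 30 0 0;0 0 30 0 0;0 0 30 0 0;0 1 30 0 0' >/dev/null
python3 steer.py '0 0 15 0 0;0 0 0 0 0;0 0 0 0 0'| grep -E 'pos'
python3 steer.py '0 0 0 25 0;0 0 0 20 0;0 0 0 10 0;0 0 0 5 0;0 0 0 0 0'| grep -E 'pos|force'
python3 - <<'E'
from h import *
np.set_printoptions(precision=1,suppress=True)
im=ctrl.get_image("scene").astype(int)
d=im[...,0]-im[...,1:].max(2)
g=ctrl.observe()["position"]+[0,0,11]
for th in(80,85,90):
    a=np.array([np.cos(np.radians(th)),0,-np.sin(np.radians(th))]);P=[proj("scene",g+s*a) for s in(-29,0,30,60,100,140,176)];print(th,P)
for y in range(int(P[1][1]),int(P[-1][1])+6,3):
    x0=int(P[2][0])-22;r=d[y,x0:x0+45];x=r.argmax()+x0;print(y,x,r.max(),im[y,x],end=' | ')
print(proj("scene",[540,-111.8,78]))
E
```

```text
position: [528.8, -277.1, 303.6]
position: [527.1, -112.3, 301.4]
position: [526.9, -112.4, 241.2]
force: [0.2, 0.1, -0.4]
grip_force: 70.4
80 [array([334.5, 154.7]), array([332.2, 163.2]), array([330. , 171.7]), array([327.9, 180. ]), array([325.1, 190.5]), array([322.5, 200.5]), array([320.2, 209.2])]
85 [array([333.7, 154.3]), array([332.2, 163.2]), array([330.8, 172.1]), array([329.3, 180.8]), array([327.5, 191.9]), array([325.7, 202.5]), array([324.2, 211.7])]
90 [array([333., 154.]), array([332.2, 163.2]), array([331.5, 172.5]), array([330.8, 181.5]), array([329.9, 193. ]), array([329. , 204.1]), array([328.3, 213.8])]
163 336 73 [152  79  75] | 166 336 49 [115  66  64] | 169 335 46 [154 108 106] | 172 334 32 [166 134 131] | 175 333 79 [151  72  65] | 178 332 77 [145  68  61] | 181 332 77 [166  89  81] | 184 331 79 [156  77  69] | 187 319 133 [224  91  87] | 190 318 118 [173  55  51] | 193 329 22 [167 145 142] | 196 338 7 [202 195 186] | 199 341 8 [138 130 120] | 202 328 22 [157 135 117] | 205 326 32 [138 106  77] | 208 325 30 [137 107  83] | 211 324 21 [145 124 108] | 214 312 9 [208 199 187] | 217 316 12 [205 193 176] | [324.8 211.9]
```

```bash
python3 steer.py '0 0 0 6 0;0 0 0 6 0;0 0 0 0 0'| grep -E 'pos|force'
python3 steer.py '0 0 0 8 0;0 0 0 8 0;0 0 0 0 0'| grep -E 'pos|force'
python3 steer.py '0 0 0 6 0;0 0 0 6 0;0 0 0 5 0;0 0 0 0 0'| grep -E 'pos|force'
```

```text
position: [526.7, -111.7, 228.6]
force: [0.1, -0.1, -0.6]
grip_force: 70.4
position: [526.4, -111.6, 212.0]
force: [1.0, 0.8, -0.1]
grip_force: 70.4
position: [526.6, -111.7, 195.5]
force: [0.6, 0.2, -0.2]
grip_force: 70.4
```

```bash
python3 steer.py '0 0 0 4 0;0 0 0 3 0;0 0 0 0 0;0 0 0 0 0'| grep -E 'pos|force'
python3 steer.py '0 0 0 2 0;0 0 0 2 0;0 0 0 0 0'| grep -E 'pos|force'
```

```text
position: [527.0, -111.8, 189.3]
force: [-0.9, 0.1, 0.4]
grip_force: 70.4
position: [526.8, -111.8, 185.0]
force: [-0.7, 0.3, -0.4]
grip_force: 70.4
```

```bash
python3 steer.py '0 0 0 2 0;0 0 0 0 0;0.35 0 0 0 0;0.35 0 0 0 0;0.5 0 0 0 0'| grep -E 'pos|force|wid'
python3 steer.py '1 0 0 0 0;1 0 0 0 0;1 0 0 0 0;1 0 0 0 0;1 0 0 0 0'| grep -E 'force|wid'
python3 steer.py '1 0 0 -15 0;1 0 0 -20 0;1 0 0 -25 0;1 0 0 -25 0;1 0 0 -25 0'| grep -E 'pos|force'
python3 - <<'E'
from h import *
im=ctrl.get_image("scene").astype(int)
d=im[...,0]-im[...,1:].max(2)
for y in range(140,215,4):
    r=d[y,300:370];k=np.nonzero(r>35)[0]+300;print(y,(k.min(),k.max(),len(k)) if len(k) else None,end=' | ')
np.set_printoptions(precision=0,suppress=True)
for nm,dx,dy in(("up",0,0),("-x25",-1,0),("+x25",1,0),("-y25",0,-1),("+y25",0,1)):
    print(nm,[proj("scene",[540+dx*s*.42,-112+dy*s*.42,20+s*.9]) for s in(70,200)])
E
```

```text
position: [527.0, -111.9, 183.3]
force: [-0.2, -0.3, 0.7]
gripper_width: 0.491
grip_force: 0.0
force: [0.0, 0.2, 0.3]
gripper_width: 1.003
grip_force: 0.0
position: [526.8, -111.8, 294.3]
force: [1.1, -0.8, -0.6]
grip_force: 0.0
140 None | 144 None | 148 None | 152 None | 156 (np.int64(335), np.int64(335), 1) | 160 None | 164 None | 168 None | 172 None | 176 None | 180 (np.int64(340), np.int64(341), 2) | 184 (np.int64(306), np.int64(339), 4) | 188 (np.int64(300), np.int64(338), 23) | 192 (np.int64(318), np.int64(337), 3) | 196 (np.int64(334), np.int64(335), 2) | 200 (np.int64(332), np.int64(334), 3) | 204 (np.int64(330), np.int64(333), 4) | 208 (np.int64(329), np.int64(331), 3) | 212 (np.int64(328), np.int64(329), 2) | up [array([325., 211.]), array([327., 178.])]
-x25 [array([333., 214.]), array([352., 188.])]
+x25 [array([317., 207.]), array([304., 168.])]
-y25 [array([331., 206.]), array([344., 166.])]
+y25 [array([319., 215.]), array([309., 190.])]
```

The red brush stands in the right cup, leaning about 13° towards −x. For the blue brush, I'll first slide it 18 mm along the rails so that enough handle sticks out past the jaws.

```bash
python3 steer.py '1 0 32 0 8;1 0 0 0 8;1 0 0 0 8;1 0 0 0 8;1 0 0 0 8' >/dev/null
python3 steer.py '1 0 0 0 8;1 0 0 0 8;1 0 0 0 8;1 0 0 0 8;1 0 0 0 3' | grep -E 'pos|rot'
python3 steer.py '1 30 8 0 0;1 30 8 0 0;1 30 8 0 0;1 30 8 0 0;1 30 8 0 0' >/dev/null
python3 steer.py '1 30 8 0 0;1 30 8 0 0;1 30 8 0 0;1 30 8 0 0;1 30 8 0 0' >/dev/null
python3 steer.py '1 30 8 20 0;1 30 8 20 0;1 30 8 20 0;1 30 8 20 0;1 30 8 20 0' >/dev/null
python3 steer.py '1 0 0 20 0;1 0 0 20 0;1 0 0 0 0;1 0 0 0 0' | grep -E 'pos|rot'
python3 - <<'E'
from h import *
np.set_printoptions(precision=1,suppress=True)
o=ctrl.observe();R=o["eef_rot"];p=o["position"];c=ctrl.calibration("wrist");im=ctrl.get_image("wrist").astype(int)
cv2.imwrite("pics/w9.png",im[:,:,::-1].astype(np.uint8))
g=np.array([525,393.5,22]);print("to go",R.T@(g-p), "pred handle",proj("wrist",[519.5,413,33],c))
d=im[...,2]-im[...,0]
for y in range(100,400,15):
    k=np.nonzero((d[y]>15)&(im[y].sum(1)<330))[0]
    if len(k):q=pt("wrist",(np.median(k),y),33,c);print(y,np.median(k),len(k),(R.T@(q-g))[:2])
E
```

```text
position: [526.8, -79.8, 293.1]
eef_rot: [[-0.257, 0.966, -0.0], [0.966, 0.257, 0.0], [0.0, -0.0, -1.0]]
position: [524.6, 385.8, 153.7]
eef_rot: [[-0.262, 0.965, -0.0], [0.965, 0.262, -0.0], [-0.0, -0.0, -1.0]]
to go [  7.4   2.4 131.7] pred handle [279.1 173.4]
175 278.5 6 [19.  -0.7]
190 278.0 7 [ 6.7 -1. ]
205 278.0 7 [-6. -1.]
220 278.0 7 [-19.   -0.9]
235 278.0 7 [-32.3  -0.9]
250 277.5 10 [-46.2  -1.3]
265 277.5 12 [-60.4  -1.2]
280 277.5 10 [-75.2  -1.2]
295 277.0 9 [-90.4  -1.6]
370 554.5 10 [-186.6  290.8]
```

```bash
python3 steer.py '1 7 1.4 25 0;1 0 0 30 0;1 0 0 30 0;1 0 0 30 0;1 0 0 17 0' >/dev/null
python3 steer.py '1 0 0 0 0;0 0 0 0 0;0 0 0 0 0;0 0 0 0 0;0 0 0 0 0' >/dev/null
python3 steer.py '0 0 0 0 0;0 0 0 0 0;0 0 0 0 0;0 0 0 0 0;0 0 0 -3 0' | grep -E 'pos|force|wid'
python3 steer.py '0 6 0 0 0;0 6 0 0 0;0 6 0 0 0;0 0 0 0 0;0 0 0 3 0' | grep -E 'pos|force|wid'
python3 steer.py '0.5 0 0 0 0;0.5 0 0 0 0;0.5 0 0 0 0;0.5 0 0 0 0;0.5 -6 0 0 0' >/dev/null
python3 steer.py '0.5 -6 0 0 0;0.5 -6 0 0 0;0.5 0 0 0 0;0 0 0 0 0;0 0 0 0 0' | grep -E 'pos|force|wid'
python3 steer.py '0 0 0 0 0;0 0 0 0 0;0 0 0 0 0;0 0 0 0 0;0 0 0 -10 0' | grep -E '^t|pos|force|wid'
```

```text
position: [524.0, 392.9, 24.2]
force: [0.9, 0.5, -0.7]
gripper_width: 0.158
grip_force: 58.4
position: [519.5, 410.8, 21.4]
force: [-2.3, 3.9, 7.0]
gripper_width: 0.163
grip_force: 59.4
position: [524.2, 393.1, 21.3]
force: [0.8, -0.1, 1.0]
gripper_width: 0.174
grip_force: 16.2
t: 33.35
position: [523.5, 392.7, 30.5]
force: [-0.9, -0.8, -0.2]
gripper_width: 0.162
grip_force: 58.5
```

```bash
python3 steer.py '0 0 0 -30 0;0 0 0 -35 0;0 0 0 -35 0;0 0 0 -35 0;0 0 0 -35 0' >/dev/null
python3 steer.py '0 0 0 0 -8;0 0 0 0 -8;0 0 0 0 -8;0 0 0 0 -8;0 0 0 0 -8' > /dev/null
python3 steer.py '0 0 0 0 -8;0 0 0 0 -8;0 0 0 0 -8;0 0 0 0 -8;0 0 0 0 -3'|grep -E 'pos|rot'
python3 steer.py '0 -3 -32 0 0;0 -3 -32 0 0;0 -3 -32 0 0;0 -3 -32 0 0;0 -3 -32 0 0' > /dev/null
python3 steer.py '0 -3 -32 0 0;0 -3 -32 0 0;0 -3 -32 0 0;0 -3 -32 0 0;0 -3 -32 0 0' > /dev/null
python3 steer.py '0 -1 -32 0 0;0 0 -29 0 0;0 0 0 0 0;0 0 0 0 0'|grep -E 'pos|rot|force'
python3 - <<'E'
from h import *
np.set_printoptions(precision=1,suppress=True)
o=ctrl.observe();g=o["position"];c=ctrl.calibration("wrist");im=ctrl.get_image("wrist").astype(int)
d=im[...,2]-im[...,0]
for y in range(180,330,6):
    k=np.nonzero((d[y,230:330]>15)&(im[y,230:330].sum(1)<330))[0]+230
    if len(k):q=pt("wrist",(np.median(k),y),g[2]+11,c);print(y,np.median(k),len(k),(q-g)[:2])
E
```

```text
position: [524.0, 393.0, 201.9]
eef_rot: [[-1.0, -0.009, 0.0], [-0.009, 1.0, 0.0], [-0.0, 0.0, -1.0]]
position: [556.5, 11.8, 201.8]
eef_rot: [[-1.0, -0.002, 0.0], [-0.002, 1.0, 0.0], [-0.0, 0.0, -1.0]]
force: [-1.0, -0.1, -0.2]
grip_force: 58.6
186 275.0 7 [-48.5   0.6]
192 274.5 8 [-46.1   0.4]
198 275.0 11 [-43.6   0.6]
204 275.0 13 [-41.2   0.6]
210 275.0 13 [-38.7   0.6]
216 275.0 13 [-36.1   0.6]
222 275.0 13 [-33.6   0.6]
228 275.0 13 [-31.    0.7]
234 274.5 14 [-28.4   0.5]
240 274.5 14 [-25.7   0.5]
246 275.0 15 [-23.    0.7]
252 275.0 15 [-20.3   0.7]
258 275.0 15 [-17.6   0.7]
264 275.0 15 [-14.8   0.7]
270 275.0 15 [-12.    0.7]
276 275.0 15 [-9.1  0.7]
282 275.5 16 [-6.2  0.9]
288 275.5 16 [-3.2  0.9]
294 275.0 17 [-0.2  0.7]
300 275.0 17 [2.8 0.7]
306 276.5 16 [5.9 1.4]
312 276.0 17 [9.  1.2]
318 276.0 17 [12.2  1.2]
324 275.5 18 [15.4  1. ]
```

```bash
python3 steer.py '0 0 0 35 0;0 0 0 35 0;0 0 0 30 0;0 0 0 20 0;0 0 0 8 0'|grep -E 'pos'
python3 steer.py '0 0 0 3 0;0 0 0 2 0;0 0 0 2 0;0 0 0 0 0'|grep -E 'pos|force'
python3 steer.py '0 0 0 2 0;0 0 0 2 0;0 0 0 2 0;0 0 0 0 0'|grep -E 'pos|force'
python3 steer.py '0 0 0 2 0;0 0 0 2 0;0 0 0 0 0'|grep -E 'pos|force'
```

```text
position: [555.5, 13.2, 71.7]
position: [557.0, 12.5, 68.0]
force: [-4.3, 1.5, 10.0]
grip_force: 61.1
position: [558.0, 12.0, 62.6]
force: [-2.0, -1.8, 15.0]
grip_force: 65.7
position: [558.5, 12.0, 58.9]
force: [-0.7, -0.7, 18.7]
grip_force: 69.1
```

```bash
python3 steer.py '0 0 0 3 0;0 0 0 0 0'|grep -E 'pos|force'
python3 steer.py '0 0 0 -20 0;0 0 0 -25 0;0 0 0 -25 0;0 0 0 -25 0;0 0 0 -30 0' >/dev/null
python3 steer.py '0 30 -1 0 0;0 30 0 0 0;0 30 0 0 0;0 30 0 0 0;0 30 0 0 0' >/dev/null
python3 steer.py '0 30 0 0 0;0 30 0 0 0;0 18 0 0 0;0 0 0 0 0;0 0 0 0 0'|grep -E 'pos|force'
python3 - <<'E'
from h import *
np.set_printoptions(precision=1,suppress=True)
im=ctrl.get_image("scene").astype(int);g=ctrl.observe()["position"]+[0,0,11]
for th in(10,15,20,25,30):
    a=np.array([np.cos(np.radians(th)),0,-np.sin(np.radians(th))]);print(th,np.array([proj("scene",g+s*a) for s in(-34,30,60,100,145)]).ravel())
d=im[...,2]-im[...,0]
ys,xs=np.nonzero((d>25)&(im.sum(2)<380));k=(xs>300)&(xs<400)&(ys>190)&(ys<280)
for x in range(300,400,4):
    y=ys[k&(xs==x)]
    if len(y):print(x,y.min(),y.max(),len(y),end=' | ')
E
```

```text
position: [558.8, 11.9, 55.8]
force: [2.3, -1.7, 13.2]
grip_force: 71.9
position: [329.4, 10.2, 179.3]
force: [0.1, 0.4, -1.0]
grip_force: 70.0
10 [379.8 234.8 357.  227.7 346.9 224.6 333.9 220.6 320.1 216.3]
15 [379.8 233.8 357.1 228.6 347.1 226.4 334.3 223.5 320.6 220.4]
20 [379.6 232.7 357.2 229.5 347.4 228.1 334.9 226.4 321.6 224.5]
25 [379.3 231.6 357.5 230.4 347.9 229.9 335.7 229.3 322.8 228.6]
30 [379.  230.6 357.8 231.4 348.5 231.7 336.8 232.2 324.3 232.7]
344 224 224 1 | 348 225 226 2 | 352 226 227 2 | 356 227 227 1 | 372 230 231 2 | 376 231 232 2 | 380 233 233 1 |
```

Blue tilt is about 14°. I'll run the same wall arc, with a 145 mm radius this time.

```bash
python3 steer.py '0 0 0 30 0;0 0 0 30 0;0 0 0 30 0;0 0 0 20 0;0 0 0 0 0' | grep -E 'pos|force'
python3 steer.py '0 -6 0 0 0;0 -6 0 0 0;0 -4 0 0 0;0 0 0 0 0'| grep -E 'pos|force'
python3 steer.py '0 -2 0 -8 0;0 -3 0 -10 0;0 -6 0 -12 0;0 -6 0 -12 0;0 0 0 0 0'| grep -E 'pos|force'
python3 steer.py '0 -7 0 -10 0;0 -8 0 -10 0;0 -9 0 -9 0;0 -9 0 -9 0;0 0 0 0 0'| grep -E 'pos|force'
python3 steer.py '0 -10 0 -8 0;0 -11 0 -7 0;0 -11 0 -5 0;0 -11 0 -5 0;0 0 0 0 0'| grep -E 'pos|force'
```

```text
position: [328.1, 10.6, 66.8]
force: [-1.1, -0.2, 0.1]
grip_force: 70.0
position: [345.8, 10.2, 68.9]
force: [-0.5, 0.4, -0.5]
grip_force: 70.0
position: [362.8, 10.2, 111.9]
force: [0.0, 0.2, -0.8]
grip_force: 70.0
position: [395.4, 10.4, 148.8]
force: [0.0, -0.2, -1.0]
grip_force: 70.0
position: [437.9, 10.6, 173.0]
force: [0.0, 0.1, -0.7]
grip_force: 70.0
```

The tip never touched the wall: the gap was a few mm short and it lifted over the rim. I'll go back and approach until contact.

```bash
python3 steer.py '0 35 0 0 0;0 35 0 0 0;0 35 0 0 0;0 1 0 30 0;0 0 0 35 0' >/dev/null
python3 steer.py '0 0 0 35 0;0 0 0 4 0;0 -8 0 0 0;0 -6 0 0 0;0 0 0 0 0'| grep -E '^t|pos|force'
python3 steer.py '0 -4 0 0 0;0 -3 0 0 0;0 0 0 0 0'| grep -E '^t|pos|force'
```

```text
t: 43.05
position: [347.5, 10.1, 70.5]
force: [0.7, 0.2, 0.1]
grip_force: 70.0
t: 43.35
position: [352.9, 10.4, 69.5]
force: [-0.7, -0.5, 0.5]
grip_force: 70.0
```

```bash
python3 steer.py '0 -3 0 0 0;0 -2 0 0 0;0 0 0 0 0'| grep -E '^t|pos|force'
python3 steer.py '0 -3 0 0 0;0 0 0 0 0'| grep -E '^t|pos|force'
```

```text
t: 43.65
position: [353.7, 10.9, 68.3]
force: [-17.1, -0.6, 5.5]
grip_force: 70.5
t: 43.85
position: [353.9, 11.2, 67.6]
force: [-29.3, -1.1, 10.2]
grip_force: 70.9
```

Contact is at x≈353.5, so the tip is about 134 mm from the grip. I'll rerun the arc with that radius.

```bash
python3 steer.py '0 0 0 -7 0;0 -1 0 -7 0;0 -4 0 -11 0;0 -5 0 -10 0;0 0 0 0 0'| grep -E 'pos|force'
python3 steer.py '0 -6 0 -10 0;0 -7 0 -9 0;0 -8 0 -9 0;0 -9 0 -8 0;0 0 0 0 0'| grep -E 'pos|force'
```

```text
position: [368.5, 10.8, 104.3]
force: [-10.9, 2.0, 1.1]
grip_force: 68.7
position: [399.9, 10.7, 140.5]
force: [-5.9, -1.1, 0.7]
grip_force: 64.7
```

```bash
python3 steer.py '0 -9 0 -7 0;0 -9 0 -6 0;0 -10 0 -6 0;0 -10 0 -5 0;0 0 0 0 0'| grep -E 'pos|force'
python3 steer.py '0 -11 0 -3 0;0 -12 0 -3 0;0 -9 0 -1 0;0 -5 0 -1 0;0 0 0 0 0'| grep -E '^t|pos|force'
python3 - <<'E'
from h import *
np.set_printoptions(precision=1,suppress=True)
im=ctrl.get_image("scene").astype(int);g=ctrl.observe()["position"]+[0,0,11]
for th in(70,80,85,90):
    a=np.array([np.cos(np.radians(th)),0,-np.sin(np.radians(th))]);print(th,np.array([proj("scene",g+s*a) for s in(0,30,60,90,134)]).ravel())
d=im[...,2]-im[...,0];s=im.sum(2)
for y in range(195,250,3):
    k=np.nonzero((d[y,295:345]>25)&(s[y,295:345]<380))[0]+295;w=np.nonzero((s[y,295:345]>640))[0]+295
    print(y,k,(w.min(),w.max(),len(w)) if len(w) else '')
E
```

```text
position: [438.1, 10.8, 164.2]
force: [-4.9, -0.7, 2.6]
grip_force: 63.9
t: 45.85
position: [475.5, 10.8, 172.0]
force: [-4.2, -0.2, 0.2]
grip_force: 62.3
70 [319.4 210.5 315.8 217.4 312.4 224.1 309.1 230.5 304.5 239.5]
80 [319.4 210.5 317.3 218.6 315.3 226.4 313.3 233.9 310.6 244.4]
85 [319.4 210.5 318.1 219.1 316.8 227.3 315.5 235.3 313.8 246.6]
90 [319.4 210.5 318.9 219.5 318.3 228.2 317.8 236.6 317.1 248.5]
195 [326 327 328] (np.int64(344), np.int64(344), 1)
198 [325 326 327] 
201 [325 326] 
204 [324 325] 
207 [323 324] 
210 [323 324] 
213 [323 324] (np.int64(295), np.int64(297), 3)
216 [322 323] (np.int64(295), np.int64(329), 11)
219 [322] (np.int64(297), np.int64(308), 12)
222 [320 321 322] (np.int64(309), np.int64(311), 3)
225 [319 320 321] (np.int64(332), np.int64(335), 4)
228 [319 320] (np.int64(333), np.int64(340), 8)
231 [] (np.int64(310), np.int64(338), 10)
234 [] (np.int64(303), np.int64(337), 13)
237 [] (np.int64(322), np.int64(340), 16)
240 [] (np.int64(295), np.int64(344), 16)
243 [] (np.int64(319), np.int64(331), 9)
246 [] (np.int64(317), np.int64(329), 10)
249 [] (np.int64(316), np.int64(328), 10)
```

```bash
python3 steer.py '0 6 0 0 0;0 0 0 -20 0;0 0 0 -20 0;0 0 0 -18 0;0 0 0 0 0'| grep -E 'pos|force'
python3 steer.py '0 -14 0 0 0;0 -12 0 0 0;0 0 0 0 0;0 0 0 0 0'| grep -E 'pos|force'
python3 - <<'E'
from h import *
np.set_printoptions(precision=1,suppress=True)
im=ctrl.get_image("scene").astype(int);p=ctrl.observe()["position"];print(p)
a=np.array([508,10.7,p[2]+11-134]);print("tip pred",proj("scene",a),"rimcentre",proj("scene",[506.5,10.7,78]))
d=im[...,2]-im[...,0];s=im.sum(2)
for y in range(175,236,3):
    k=np.nonzero((d[y,285:345]>25)&(s[y,285:345]<380))[0]+285
    print(y,k,end=' ')
E
```

```text
position: [470.4, 10.7, 232.4]
force: [0.3, -0.9, -0.2]
grip_force: 61.8
position: [495.2, 10.9, 229.7]
force: [0.6, 0.1, -0.2]
grip_force: 61.8
[495.1  10.9 229.9]
tip pred [308.7 227.9] rimcentre [308.7 236. ]
175 [320 321 322] 178 [320 321] 181 [319 320 321] 184 [318 319 320] 187 [318 319] 190 [318 319] 193 [318] 196 [317 318] 199 [316 317] 202 [315 316] 205 [315 316] 208 [314 315] 211 [] 214 [] 217 [] 220 [] 223 [] 226 [] 229 [] 232 [] 235 []
```

```bash
python3 steer.py '0 -3 0 10 0;0 0 0 12 0;0 0 0 8 0;0 0 0 8 0;0 0 0 0 0'| grep -E 'pos|force'
python3 steer.py '0 0 0 8 0;0 0 0 8 0;0 0 0 8 0;0 0 0 8 0;0 0 0 0 0'| grep -E 'pos|force'
```

```text
position: [497.9, 11.0, 191.2]
force: [-1.8, 0.3, 0.1]
grip_force: 61.8
position: [497.9, 10.9, 159.1]
force: [-0.4, 0.4, 0.5]
grip_force: 61.8
```

```bash
python3 steer.py '0 0 0 6 0;0 0 0 5 0;0 0 0 3 0;0 0 0 0 0'| grep -E '^t|pos|force'
python3 steer.py '0 0 0 2 0;0 0 0 2 0;0 0 0 0 0'| grep -E '^t|pos|force'
```

```text
t: 48.25
position: [498.3, 10.9, 145.9]
force: [-0.2, 0.1, -0.5]
grip_force: 61.8
t: 48.55
position: [498.4, 10.9, 142.1]
force: [-0.6, 0.2, 0.8]
grip_force: 61.8
```

```bash
python3 steer.py '0.35 0 0 0 0;0.35 0 0 0 0;0.5 0 0 0 0;1 0 0 0 0;1 0 0 0 0'| grep -E 'force|wid'
python3 steer.py '1 0 0 0 0;1 0 0 0 0;1 0 0 -15 0;1 0 0 -25 0;1 0 0 -30 0'| grep -E 'force|wid'
python3 steer.py '1 0 0 -30 0;1 0 0 -30 0;1 0 0 -30 0;1 0 0 0 0;1 0 0 0 0'| grep -E '^t|pos|force'
python3 - <<'E'
from h import *
np.set_printoptions(precision=0,suppress=True)
im=ctrl.get_image("scene").astype(int);s=im.sum(2)
d=im[...,2]-im[...,0]
print("blue");
for y in range(180,240,4):
    k=np.nonzero((d[y,285:345]>25)&(s[y,285:345]<380))[0]+285;print(y,k,end=' ')
d=im[...,0]-im[...,1:].max(2);print("\nred")
for y in range(176,216,4):
    k=np.nonzero(d[y,322:370]>35)[0]+322;print(y,k,end=' ')
print()
for nm,dx,dy in(("up",0,0),("-x25",-1,0),("+x25",1,0),("-y25",0,-1),("+y25",0,1)):
    print(nm,np.array([proj("scene",[506.5+dx*l*.42,10.7+dy*l*.42,20+l*.9]) for l in(70,179)]).ravel())
# jar check: rim change vs. start in top view
a=cv2.imread("pics/top0.png").astype(int);b=ctrl.get_image("top")[:,:,::-1].astype(int)
print("jar diff",abs(a-b)[220:262,352:400].mean(), "tube",abs(a-b)[150:200,358:382].mean())
E
```

```text
force: [0.5, -0.6, -1.1]
gripper_width: 0.822
grip_force: 0.0
force: [1.6, -0.2, -0.3]
gripper_width: 1.001
grip_force: 0.0
t: 50.05
position: [498.7, 10.8, 302.4]
force: [0.3, 0.0, 0.6]
grip_force: 0.0
blue
180 [] 184 [] 188 [] 192 [] 196 [] 200 [] 204 [] 208 [318] 212 [317 318] 216 [317] 220 [316] 224 [315 316] 228 [314 315] 232 [314] 236 [313 314] 
red
176 [] 180 [340 341] 184 [339] 188 [337 338] 192 [336 337] 196 [334 335] 200 [332 333 334] 204 [330 331 332 333] 208 [329 330 331] 212 [328 329] 
up [309. 235. 310. 207.]
-x25 [317. 239. 333. 218.]
+x25 [301. 230. 289. 196.]
-y25 [315. 230. 327. 195.]
+y25 [302. 240. 292. 220.]
jar diff 20.82175925925926 tube 41.31111111111111
```

```bash
python3 - <<'E'
from h import *
a=cv2.imread("pics/scene0.png").astype(int);b=ctrl.get_image("scene")[:,:,::-1].astype(int);D=abs(a-b)
for n,(y0,y1,x0,x1) in dict(jar=(178,216,342,362),tube=(182,194,290,330),ink=(186,214,258,274),tape=(226,250,216,246)).items():print(n,D[y0:y1,x0:x1].mean(),np.median(D[y0:y1,x0:x1]))
print(ctrl.hand_in())
E
```

```text
jar 6.783333333333333 2.0
tube 43.09861111111111 54.5
ink 22.40327380952381 9.0
tape 58.38425925925926 72.0
the job is handed in; nothing more can be done
None
```

The job is handed in: I dipped the red brush in the rinse jar, then stood it in the right cup and the blue brush in the left. My final camera check showed both standing and the jar in place, but was inconclusive for the tape roll, ink jar and paint tube, which showed picture differences I put down to arm shadow; no verdict was returned.

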